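Feed an insulator blank along the drilling fence to the stop

ROBOT

A 7-joint arm with a two-finger parallel gripper is mounted at the origin on the work surface. World frame = base frame: x ahead of the robot, y to its left, z up, the work surface at z = 0. Lengths are in m, angles in degrees, forces in N, time in s.
With the tool pointing down it reaches from about 0.35 to 0.9 m from the base axis. Payload 19.9 kg.
Tool frame: the origin (TCP) lies midway between the tips of the shut fingers; the grasp point (between the pads) lies pinch_z behind it (pinch_z is the distance from the TCP to the grasp point, in m); z points along the fingers, y is the line along which they close (so a half turn about z gives the same grasp; the last joint's range is limited). The gripper opens to 94 mm and grips with 3 to 60 N. Pads are 16 mm wide; open, the fingers measure 119 mm over their backs; the gripper's body (75 mm by 177 mm) begins 78 mm behind the grasp point.
Start: joints at [65.861, 23.915, -0.59, 92.452, 0.269, 63.638, -3.037], TCP at [0.232, -0.58, 0.205] pointing down, gripper open.
Joint ranges: [-161.28, 161.28], [-22.2, 115.67], [-73.04, 71.86], [3.21, 147.25], [-68.34, 248.33], [10.77, 114.83], [-161.83, 161.83]. Speed limits (degrees/s): [108.29, 108.29, 136.94, 136.94, 172.46, 172.46, 172.46].

INTERFACE

Orientations are given as a 3x3 rotation matrix whose columns are the frame's x, y, z axes.
In Python, from bench import get_obs, get_image, hand_in, pinch_z gives the robot as it stands.
- The arm moves only by the tool send_rows, never from a script. Its argument "steps" is a list that holds one entry, the list of rows, each a list of 6 numbers: the shift along the world's x, y, z scaled (see below), then the turn, a rotation vector about the world's x, y, z scaled (see below). A call has exactly 5 rows; each row is the pose to reach, as a shift and turn from the pose commanded when the call began, turning the shorter way round; what a row does not reach only later rows make up. The controller multiplies each number of a shift by 300 mm and each number of a turn by 360 degrees. A row lasts 1/10 s, in which the tool goes at most 50 mm and 8.59 degrees, less where a joint would pass 70% of its speed; a pose out of reach is approached as far as the arm can. A call with a number of a shift or a turn outside -1 to 1 is refused whole. A call with a gripper value outside its range is refused whole. "jaw" is the opening, from 0 (shut) to 1 (fully open), set as the call begins (left out, the last holds). The fingers move at their own pace and stop on an object; the grip force is fixed at half the most. Time passes only in rows, so rows that repeat a pose let the fingers close, or fill a call up. It gives the time, the measured TCP pose, the force, the opening and the grip force at its end, in the units of the state.
- get_obs(): the state, without advancing time (a new reading comes with each control period).
- get_image(name): name is "scene" or "top" or "wrist"; returns a dict with "pixels" (420x560x3 uint8, red, green, blue), "K" (3x3 intrinsics, pixels), "cam_to_world" (4x4, takes a point from camera to world coordinates); the wrist camera has in their place "hand_eye" (4x4, takes a point from camera to tool coordinates, whose origin is the TCP and whose axes are the flange's). Camera axes: x right, y down, z forward; pixel columns grow to the right and rows downward; lengths in m; the calibration is good to about 2 mm. A picture is of the moment at which its call begins: read the wrist's pose just before it. There is no depth.
- hand_in(): hands the job in; it is judged then, once.
The state is a dict: "time": time; "q": joint angles; "qd": joint speeds; "tau": joint torques, N m; "tcp_pos": TCP position; "ee_rot": TCP orientation; "ft_force": force on the tool from outside, world axes, zero at the start; "torque": the same for the moment, N m; "grip_width": opening from 0.0 (shut) to 1.0 (fully open); "finger_force": force on a finger pad.
Only numpy, scipy, OpenCV 4.12 (cv2) and the standard library are available. Lean on these libraries where they do the work, as an engineer would, in place of code of your own. Each camera call takes 0.05 s, during which the arm holds its last target. There are 200 camera calls.

TASK

Take the notched push stick by its grip and use it to square the loose white insulator blank up against the drilling fence, then feed the blank along, pressed to the fence all the way and under the sprung hold-down, until it is firmly home against the stop screw, and keep it pressed there for about a second. Go gently, feeling for the stop instead of forcing it, and touch the blank only with the stick. Then lay the stick back flat on the cork mat and let go of it, leaving the blank home and the other things on the desk where they are.

Things in the scene. Friction and masses are not known exactly. Their poses are not given: they have to be found in the camera images.
- jig: Drilling station fixed to the desk: plywood board 380 x 135 mm, 15 mm thick, carrying a fence, a hold-down, an end stop and a rotary tool on a column. Origin on the desk under the board, z up, x the feed direction; the board spans x -190 to 190, y -75 to 60. Blanks slide on its top, z = 15, along the fence face, which is at y = -20, on the +y side of it.
- fence: The aluminium fence rail on the board, 360 x 20 mm, 24 mm tall. Origin: middle of its guiding face, at the board's top; x runs along the face in the feed direction, y points from the face to the side where the blank runs. It does not give: 1 mm too far into it already means many newtons.
- holddown_roller (a point): Lowest point of the sprung steel roller (20 mm across) over the track, jig x = 50, 1.5 mm lower than a blank's top. It rides up on the blank's leading edge, which takes some 3 to 6 N more push, and then presses it down with about 3 N, so that it drags by 2 to 3 N more. Its bracket, 24 mm along the feed, stands on the fence and overhangs the track to 28 mm from the fence face, from 36 mm above the board.
- drill_tip (a point): Tip of the drill bit, 40 mm above the board over the track (jig x = 95). Round this axis stands the rotary tool, radius 8 mm up to 105 mm and 31 mm radius above, held by an arm to a column behind the fence; top 280 mm above the desk. Keep the gripper out of there.
- stop: Stop block across the far end of the fence, 22 x 56 x 34 mm. Origin: on the board, on the line of the fence face, jig x = 160; axes as the jig. A brass screw with a domed tip points from it to -x, 22 mm from the fence face, 12.5 mm above the board. The last job set its reach, which is not measured: the tip is 34 to 62 mm before the origin, does not give, and must be found by feel.
- blank_mid (a point): The blank: white plastic block 80 (x) x 36 (y) x 25 mm tall, about 100 g, loose on the infeed end of the board, 5 to 12 mm off the fence and up to 0.1 rad askew. Point: its centre, half-way up; x along its length in the feed direction. Against the fence its centre is 18 mm from the face; home, its +x end touches the screw tip.
- stick_grip (a point): Push stick, plywood 12 mm thick, 32 mm wide, 120 g, with an upright wooden grip on top; it lies flat on the mat. Point: in the grip, 36 mm above the stick's underside; x along the stick towards its notched end, z up. The grip is 70 mm long (x), 20 mm thick (y), from 12 to 57 mm above the underside: pinch it across its thickness. The stick reaches 70 mm behind this point.
- stick_notch (a point): Apex of the V notch (90 degrees, opening along the stick's x) in the end of the push stick, half-way up the plywood (6 mm above the underside), 130 mm ahead of the grip point. The prongs reach 17 mm past it; the mouth is 34 mm wide, 44 mm over the prongs. Held at 45 degrees to a block's sides, the notch takes the block's upright corner and pushes along and sideways at once.
- mat: Cork mat 290 (x) x 160 (y) x 4 mm, fixed on the desk; origin under its centre, top 4 mm up.
- pencup: Orange ceramic pen cup, 76 mm wide, 95 mm tall; leave alone. Origin under its centre.
- scanner: Black handheld radio scanner lying on its back, 60 x 125 x 34 mm with an 85 mm aerial to its +y; leave alone. Origin under its centre.
- antswitch: Aluminium antenna switch box with a latched lid, 78 x 128 x 44 mm; leave alone. Origin under its centre.
- insulator: A finished white insulator, smaller than the blank (70 x 30 x 18 mm) and with two holes; leave alone. Origin under its centre.
- square: Small engineer's square: dark stock 16 x 90 x 18 mm along its y with a 120 mm steel blade to +x; leave alone. Origin under the stock's centre.
Things that resemble listed ones, but are neither listed nor needed, are in the scene too. What is shaped like the part that bears blank_mid but yellow is not meant.

How it is judged (in metres and radians):
On the way, in this order (a step that is already met when the one before it is completed fails the run):
1. the push stick is held by the fingers, clear of the mat (contact force between the fingers and stick above 1 N and height (world z) of stick_grip above 0.046 m), for 0.2 s.
2. the blank is squared up: the stick presses it flat against the fence (over 1 N) at the infeed end, before it has been fed 50 mm (contact force between blank and fence above 1 N and contact force between stick and blank above 0.5 N and y of blank_mid in the frame of fence below 0.0198 m and angle between the x axis of blank_mid and the x axis of fence, either way round below 0.025 rad and x of blank_mid in the frame of jig below -0.055 m), for 0.2 s.
3. the blank is on its way under the hold-down, pressed by the stick against the fence (over 1 N) (contact force between blank and fence above 1 N and contact force between stick and blank above 0.5 N and y of blank_mid in the frame of fence below 0.0198 m and angle between the x axis of blank_mid and the x axis of fence, either way round below 0.025 rad and x of blank_mid in the frame of jig between -0.01 and 0.05 m), for 0.2 s.
4. the blank is home, pressed by the stick against the stop screw (over 2.5 N) and the fence (over 1 N) for 0.4 s (contact force between blank and stop above 2.5 N and contact force between blank and fence above 1 N and contact force between stick and blank above 0.5 N and y of blank_mid in the frame of fence below 0.0198 m and angle between the x axis of blank_mid and the x axis of fence, either way round below 0.025 rad and x of stop_screw_c0 in the frame of blank_mid between 0.04 and 0.0475 m), for 0.4 s.
At the end, for the whole second after the job is handed in: The blank lies home: within 1.8 mm of the fence, parallel to it within 0.025 rad, its end within 1.5 mm of the stop screw's tip, at rest. The stick lies flat and at rest on the cork mat (its grip over the mat), let go of (y of blank_mid in the frame of fence below 0.0198 m and angle between the x axis of blank_mid and the x axis of fence, either way round below 0.025 rad and x of stop_screw_c0 in the frame of blank_mid between 0.04 and 0.0475 m and linear speed of each of blank, stick below 0.01 m/s and x of stick_grip in the frame of mat between -0.145 and 0.145 m and y of stick_grip in the frame of mat between -0.08 and 0.08 m and height (world z) of stick_grip below 0.044 m and angle between stick_grip's own z axis and vertical below 0.1 rad and contact force between the fingers and stick below 0.1 N); the robot touches nothing.
It fails at once if the stick pushes the blank or the blank pushes the fence with more than 25 N, or the blank pushes the stop screw with more than 15 N (contact force between stick and blank above 25 N or contact force between blank and stop above 15 N or contact force between blank and fence above 25 N).
It fails at once if once fed beyond the infeed end (its centre past jig x = -50 mm), the blank comes more than 3 mm off the fence or turns more than 0.05 rad from it (x of blank_mid in the frame of jig above -0.05 m and (y of blank_mid in the frame of fence above 0.021 m or angle between the x axis of blank_mid and the x axis of fence, either way round above 0.05 rad)).
It fails at once if the robot itself touches the blank (contact force between any of the fingers, the arm and blank above 0.3 N).
It fails at once if the blank is lifted or tipped off the board (z of blank_mid in the frame of jig above 0.034 m or angle between blank_mid's own z axis and vertical above 0.15 rad).
It fails at once if one of the other things on the desk is moved by more than 15 mm (distance of any of pencup, scanner, antswitch, insulator, square from where it was at the start of the episode above 0.015 m).
It also fails if it takes over 72 s, if anything falls off the work surface, if the arm or the gripper's body presses on something with over 40 N, if the wrist force passes 120 N, or if a joint passes its speed limit or range.

## Working session

There is one attempt and no reset: what is moved stays moved. The work goes in short steps, Python scripts to look and compute and a tool call to move; the robot and the scene stay as the last step left them, time stands still between calls to the robot, and variables do not carry over. Pictures are saved under pics/ and viewed, at most 13 in all, crops included, and the job is handed in when it is done.

Besides the shell and the picture viewer there is one more tool, called after "Call:" in YAML: its name, and indented under it one key for each argument. send_rows: Moves the arm, as the interface text tells. Shifts and turns lie within -1 to 1; 1 stands for 300 mm of shift or 360 degrees of turn. Its arguments: {"type":"object","properties":{"steps":{"type":"array","items":{"type":"array","items":{"type":"array","items":{"type":"number","minimum":-1,"maximum":1}}}},"jaw":{"type":"number"}},"required":["steps"]}

```bash
mkdir -p pics; ls
python3 - <<'E'
from bench import *
import cv2,numpy as np
o=get_obs();print(o,pinch_z)
for n in("scene","top"):
    im=get_image(n);cv2.imwrite(f"pics/{n}0.png",im["pixels"][:,:,::-1]);print(n,im["K"],im["cam_to_world"])
    np.savez(f"{n}0.npz",**im)
im=get_image("wrist");print(im["K"],im["hand_eye"])
E
```

```text
pics
{'time': 0.0, 'q': array([65.86063242, 23.94962045, -0.58992774, 92.48506175,  0.27006652,
       63.63848782, -3.03504149]), 'qd': array([-0.03358809, -0.05524839, -0.01470563, -0.02108173,  0.00045095,
        0.02933935, -0.01406148]), 'tau': array([-7.25001228e-04, -8.51253533e+01,  6.38448279e-01, -4.25990510e+01,
       -4.88236709e-02,  1.86746445e-02, -1.17032485e-06]), 'tcp_pos': array([ 0.2315553 , -0.58011427,  0.2048115 ]), 'ee_rot': array([[ 9.28720978e-01,  3.70778947e-01, -5.63024897e-04],
       [ 3.70779359e-01, -9.28720309e-01,  1.12019808e-03],
       [-1.07546793e-04, -1.24910946e-03, -9.99999214e-01]]), 'ft_force': array([-0.03730233, -0.42975416,  0.17669645]), 'torque': array([-0.02406547, -0.02975479, -0.03721729]), 'finger_force': 0.0, 'grip_width': 1.0012214877779824} 0.0188
scene [[423.48477395   0.         277.77751409]
 [  0.         423.48477395 207.60794967]
 [  0.           0.           1.        ]] [[ 0.74750753  0.39313546 -0.53542226  1.12162886]
 [ 0.66415615 -0.45613152  0.59231802 -0.61932987]
 [-0.01136175 -0.79836618 -0.60206508  0.68179026]
 [ 0.          0.          0.          1.        ]]
top [[454.89681135   0.         276.1634645 ]
 [  0.         454.89681135 211.7628606 ]
 [  0.           0.           1.        ]] [[ 0.02253405 -0.98561702  0.16748527  0.36582017]
 [-0.99962229 -0.01957662  0.01928818 -0.03356032]
 [-0.01573197 -0.16785664 -0.98568588  1.30113952]
 [ 0.          0.          0.          1.        ]]
[[374.41083114   0.         274.16719964]
 [  0.         374.41083114 210.93613706]
 [  0.           0.           1.        ]] [[-7.50727427e-05 -9.68524761e-01 -2.48917219e-01  7.39949843e-02]
 [ 9.99999881e-01  4.73677949e-05 -4.85902969e-04 -2.79565862e-04]
 [ 4.82399717e-04 -2.48917226e-01  9.68524642e-01 -1.78505804e-01]
 [ 0.00000000e+00  0.00000000e+00  0.00000000e+00  1.00000000e+00]]
```

View pics/top0.png

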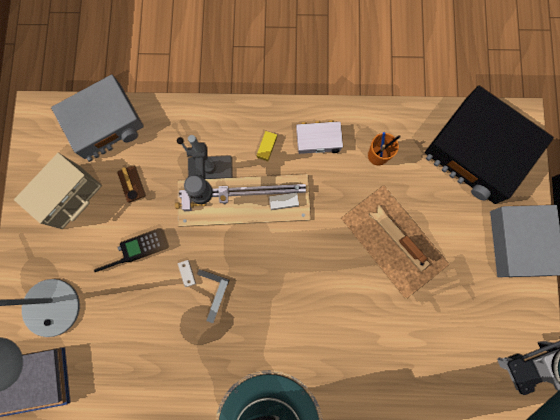

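View pics/scene0.png

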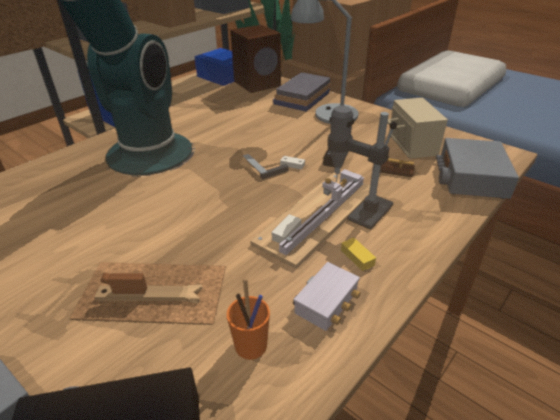

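The top view shows the jig with its feed going left (+y world). The stop is near pixel (185,200), the blank at (284,200) on the robot side of the fence, and the drill at (200,188). The stick on the mat has its grip at (413,248) and notch at (378,210). I'll measure from an enlarged crop.

```bash
cat > h.py <<'E'
import numpy as np,cv2
def ray(px,K,T,z):
    d=T[:3,:3]@np.linalg.solve(K,[px[0],px[1],1.]);o=T[:3,3];return o+d*(z-o[2])/d[2]
def proj(P,K,T):
    c=T[:3,:3].T@(np.asarray(P)-T[:3,3]);u=K@c;return u[:2]/u[2]
def wristT(o,im):
    T=np.eye(4);T[:3,:3]=o["ee_rot"];T[:3,3]=o["tcp_pos"];return T@im["hand_eye"]
E
python3 - <<'E'
from h import *
d=np.load("top0.npz");p=d["pixels"][:,:,::-1];K=d["K"];T=d["cam_to_world"]
c=p[165:305,165:455];cv2.imwrite("pics/c0.png",cv2.resize(c,None,fx=2.75,fy=2.75,interpolation=cv2.INTER_CUBIC))
hsv=cv2.cvtColor(p,cv2.COLOR_BGR2HSV)
def near(x,y):print((x,y),hsv[y,x])
for q in [(413,248),(385,220),(360,215),(420,280),(250,212),(284,200),(240,150),(235,240)]:near(*q)
for n,px,z in[("grip",(413,248),.06),("notch",(378,210),.016),("blank",(284,200),.04),("stop",(185,200),.049)]:print(n,ray(px,K,T,z).round(3))
E
```

```text
(413, 248) [ 11 160 129]
(385, 220) [ 16 109 176]
(360, 215) [ 14 133 163]
(420, 280) [ 15 135 123]
(250, 212) [ 19  96 209]
(284, 200) [ 20  34 156]
(240, 150) [ 15 116 202]
(235, 240) [ 16 116 173]
grip [ 0.484 -0.383  0.06 ]
notch [ 0.595 -0.299  0.016]
blank [ 0.614 -0.03   0.04 ]
stop [0.607 0.248 0.049]
```

View pics/c0.png

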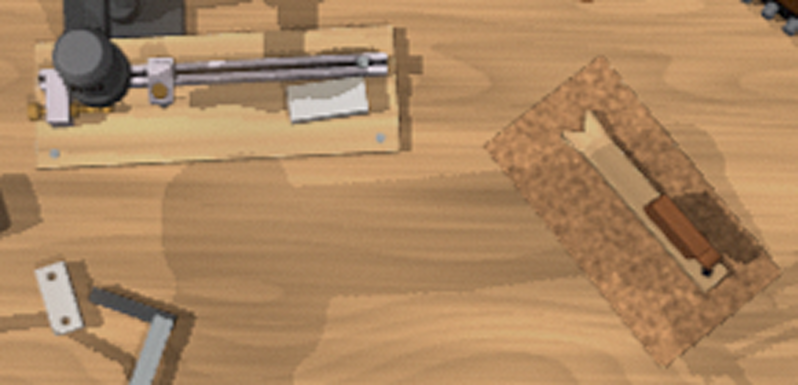

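The crop shows the jig's front edge from (38,168) to (405,150). The mat corners are (600,57), (780,270), (668,367) and (485,147). The grip top runs from (658,200) to (712,262), and the notch apex is near (588,133).

Run:
```python
from h import *
d=np.load("top0.npz");K=d["K"];T=d["cam_to_world"]
f=lambda x,y,z:ray((165+x/2.75-.3,165+y/2.75-.3),K,T,z)
a,b,c=f(38,168,.015),f(405,150,.015),f(392,27,.015)
print("front",a,b,np.linalg.norm(a-b),"depth",np.linalg.norm(c-b))
ex=(a-b)/np.linalg.norm(a-b);ey=np.array([-ex[1],ex[0],0]);print("feed",ex,np.degrees(np.arctan2(ex[1],ex[0])))
print("org",(a+b)/2-ey*.06)
m=[f(x,y,.004) for x,y in((600,57),(780,270),(668,367),(485,147))];print("mat",np.array(m),sum(m)/4,[np.linalg.norm(m[i]-m[(i+1)%4]) for i in range(4)])
g=[f(658,200,.061),f(712,262,.061)];print("grip",g,np.linalg.norm(g[0]-g[1]))
n=f(588,133,.016);gm=sum(g)/2;v=(n-gm)[:2];print(n,gm,np.linalg.norm(v),np.degrees(np.arctan2(v[1],v[0])))
```

```text
front [0.53807286 0.27024287 0.015     ] [ 0.56471111 -0.11117379  0.015     ] 0.3823457399493719 depth 0.13204192262786688
feed [-0.06967058  0.99757005  0.        ] 93.99506683495564
org [0.61124618 0.08371477 0.015     ]
mat [[ 0.67013526 -0.31702958  0.004     ]
 [ 0.44958595 -0.49728992  0.004     ]
 [ 0.34908516 -0.38037141  0.004     ]
 [ 0.57127357 -0.19546303  0.004     ]] [ 0.51001998 -0.34753849  0.004     ] [np.float64(0.28484343805717627), np.float64(0.15417635234364774), np.float64(0.28906537807582167), np.float64(0.1566909715553178)]
grip [array([ 0.51247907, -0.35945008,  0.061     ]), array([ 0.45230229, -0.41079304,  0.061     ])] 0.07910337864964577
[ 0.58622508 -0.30064922  0.016     ] [ 0.48239068 -0.38512156  0.061     ] 0.13385499683520968 39.12936558744681
```

Call:
send_rows:
  steps:
    - [[0.1,0.08,0,0,0,0.01],[0.22,0.17,0,0,0,0.02],[0.34,0.265,0,0,0,0.03],[0.46,0.36,0,0,0,0.04],[0.56,0.44,0,0,0,0.048]]

```text
time: 0.65
tcp_pos: [0.4015, -0.4464, 0.2053]
ee_rot: [[0.774, 0.633, 0.0], [0.633, -0.774, 0.0], [0.0, -0.0, -1.0]]
ft_force: [-0.7, -0.7, -0.3]
grip_width: 0.997
finger_force: 0.0
```

Call:
send_rows:
  steps:
    - [[0.09,0.07,-0.03,0,0,0],[0.18,0.14,-0.06,0,0,0],[0.2,0.155,-0.1,0,0,0],[0.2,0.155,-0.1,0,0,0],[0.2,0.155,-0.1,0,0,0]]

```text
time: 1.15
tcp_pos: [0.4587, -0.4028, 0.1754]
ee_rot: [[0.777, 0.629, -0.001], [0.629, -0.777, 0.0], [-0.001, -0.001, -1.0]]
ft_force: [-0.6, 0.7, -0.2]
grip_width: 1.001
finger_force: 0.0
```

Run:
```python
from bench import *
from h import *
o=get_obs();im=get_image("wrist");T=wristT(o,im);np.savez("w1.npz",p=im["pixels"],K=im["K"],T=T)
p=im["pixels"][:,:,::-1].copy();cv2.imwrite("pics/w1.png",p)
print(o["time"],o["tcp_pos"],o["ee_rot"].round(3),T.round(3))
for P in[(.482,-.385,.061),(.586,-.301,.016)]:print(proj(P,im["K"],T))
```

```text
1.15 [ 0.45872048 -0.4028091   0.17536092] [[ 0.777  0.629 -0.001]
 [ 0.629 -0.777  0.   ]
 [-0.001 -0.001 -1.   ]] [[ 0.629 -0.753 -0.194  0.517]
 [-0.777 -0.609 -0.157 -0.356]
 [-0.001  0.25  -0.968  0.354]
 [ 0.     0.     0.     1.   ]]
[275.06251852 173.28017413]
[275.20044184   1.81732666]
```

View pics/w1.png

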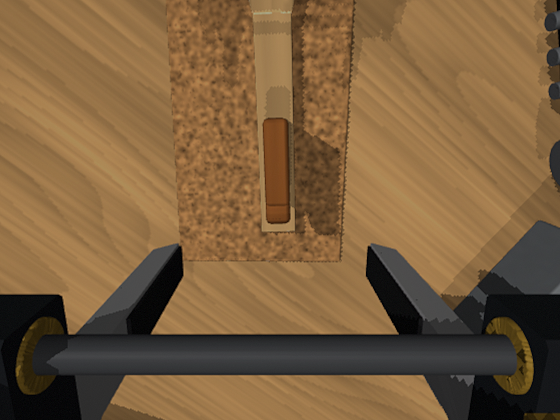

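The wrist picture shows the grip top between rows 118 and 222 and columns 264–289. The stick's edges run (253,30)–(262,232) and (292,30)–(295,232).

Run:
```python
from h import *
d=np.load("w1.npz");K=d["K"];T=d["T"]
f=lambda x,y,z:ray((x,y),K,T,z)[:2]
L=[f(253,30,.016),f(262,232,.016)];R=[f(292,30,.016),f(295,232,.016)]
print("w",np.linalg.norm(L[0]-R[0]),np.linalg.norm(L[1]-R[1]))
a=(L[0]+R[0])/2;b=(L[1]+R[1])/2;v=(a-b)/np.linalg.norm(a-b);ang=np.degrees(np.arctan2(v[1],v[0]));print(ang,a,b)
print("grip by tail",b+v*.07,"front-rear", f(276,118,.061),f(277,222,.061),f(277,206,.061),"mid118-222",(f(276,118,.061)+f(277,222,.061))/2)
x=(f(264,170,.061),f(288.5,170,.061));print(x,np.linalg.norm(x[0]-x[1]))
```

```text
w 0.032313982652175235 0.031199062806630356
40.76465253481655 [ 0.56821385 -0.31253045] [ 0.43531829 -0.42709982]
grip by tail [ 0.48833615 -0.38139308] front-rear [ 0.51526771 -0.35896668] [ 0.4519806  -0.41134694] [ 0.46238262 -0.40289832] mid118-222 [ 0.48362415 -0.38515681]
(array([ 0.47854903, -0.37661253]), array([ 0.49065473, -0.39157241])) 0.01924437342032971
```

Call:
send_rows:
  steps:
    - [[0.045,0.031,-0.1,0,0,0.004],[0.09,0.062,-0.22,0,0,0.004],[0.09,0.062,-0.34,0,0,0.004],[0.09,0.062,-0.44,0,0,0.004],[0.09,0.062,-0.5,0,0,0.004]]

```text
time: 1.7
tcp_pos: [0.4851, -0.3842, 0.0236]
ee_rot: [[0.762, 0.648, -0.002], [0.648, -0.762, 0.001], [-0.001, -0.002, -1.0]]
ft_force: [-0.1, 0.1, 0.8]
grip_width: 1.002
finger_force: 0.0
```

Call:
send_rows:
  steps:
    - [[0,0,0,0,0,0],[0,0,0,0,0,0],[0,0,0,0,0,0],[0,0,0,0,0,0],[0,0,0,0,0,0]]
  jaw: 0

```text
time: 2.2
tcp_pos: [0.487, -0.3837, 0.0264]
ee_rot: [[0.761, 0.649, 0.001], [0.649, -0.761, -0.001], [0.0, 0.001, -1.0]]
ft_force: [-0.8, -0.3, -0.4]
grip_width: 0.611
finger_force: 0.0
```

Call:
send_rows:
  steps:
    - [[0,0,0,0,0,0],[0,0,0,0,0,0],[0,0,0,0,0,0],[0,0,0.01,0,0,0],[0,0,0.02,0,0,0]]

```text
time: 2.7
tcp_pos: [0.4866, -0.3833, 0.0316]
ee_rot: [[0.761, 0.649, -0.0], [0.649, -0.761, 0.0], [-0.0, -0.0, -1.0]]
ft_force: [0.6, 0.4, -0.9]
grip_width: 0.211
finger_force: 30.0
```

Call:
send_rows:
  steps:
    - [[0,0,0.06,0,0,0],[0.01,0.01,0.16,0,0,0],[0.04,0.05,0.27,0,0,0.008],[0.09,0.12,0.37,0,0,0.016],[0.14,0.2,0.46,0,0,0.024]]

```text
time: 3.2
tcp_pos: [0.5289, -0.3232, 0.1713]
ee_rot: [[0.654, 0.757, 0.0], [0.757, -0.654, -0.001], [-0.0, 0.001, -1.0]]
ft_force: [1.5, -0.2, -1.6]
grip_width: 0.209
finger_force: 30.0
```

Call:
send_rows:
  steps:
    - [[0.08,0.11,0.09,0,0,0],[0.16,0.22,0.18,0,0,0],[0.22,0.31,0.25,0,0,0],[0.24,0.34,0.27,0,0,0],[0.24,0.34,0.27,0,0,0]]

```text
time: 3.7
tcp_pos: [0.6016, -0.2199, 0.2512]
ee_rot: [[0.653, 0.758, 0.001], [0.758, -0.653, -0.0], [0.001, 0.001, -1.0]]
ft_force: [0.1, -0.5, -1.0]
grip_width: 0.211
finger_force: 30.0
```

Run:
```python
from bench import *
from h import *
o=get_obs();im=get_image("wrist");T=wristT(o,im);np.savez("w2.npz",p=im["pixels"],K=im["K"],T=T,tcp=o["tcp_pos"],R=o["ee_rot"])
cv2.imwrite("pics/w2.png",cv2.resize(im["pixels"][:,:,::-1],(800,600),interpolation=cv2.INTER_CUBIC))
print(o["time"],o["tcp_pos"],o["ee_rot"].round(4),o["ft_force"])
```

```text
3.7 [ 0.60159907 -0.21985584  0.25120439] [[ 6.526e-01  7.577e-01  1.300e-03]
 [ 7.577e-01 -6.526e-01 -0.000e+00]
 [ 8.000e-04  1.000e-03 -1.000e+00]] [ 0.06303502 -0.53078948 -1.03105644]
```

View pics/w2.png

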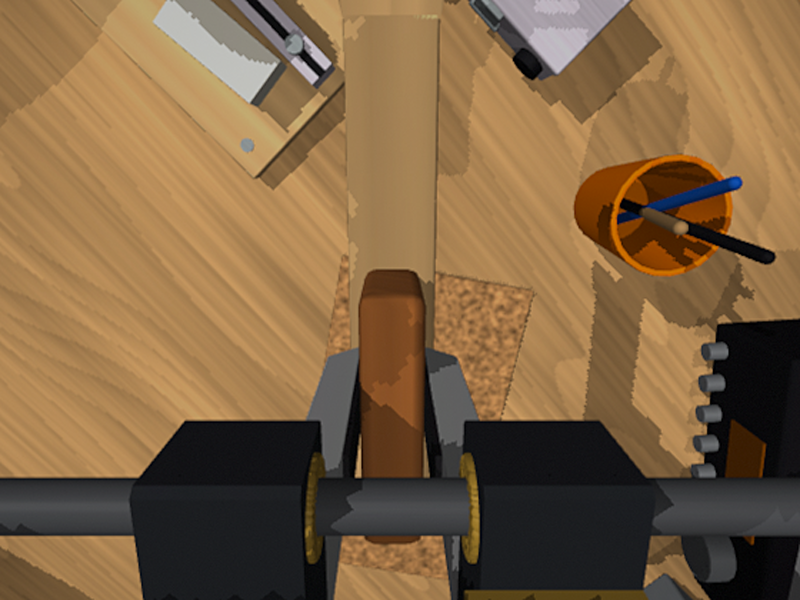

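The blank's top sits at about (150–283, 15–104) in this 1.43x picture, the board's infeed corner at (255,178), and the fence's infeed end at (322,80). The stick is centred on the tool axis at column 391. I'll zoom in on the blank.

Run:
```python
from h import *
d=np.load("w2.npz");p=d["p"][:,:,::-1]
cv2.imwrite("pics/c2.png",cv2.resize(p[0:130,70:250],None,fx=4.4,fy=4.4,interpolation=cv2.INTER_CUBIC))
```

```text
(no output)
```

View pics/c2.png

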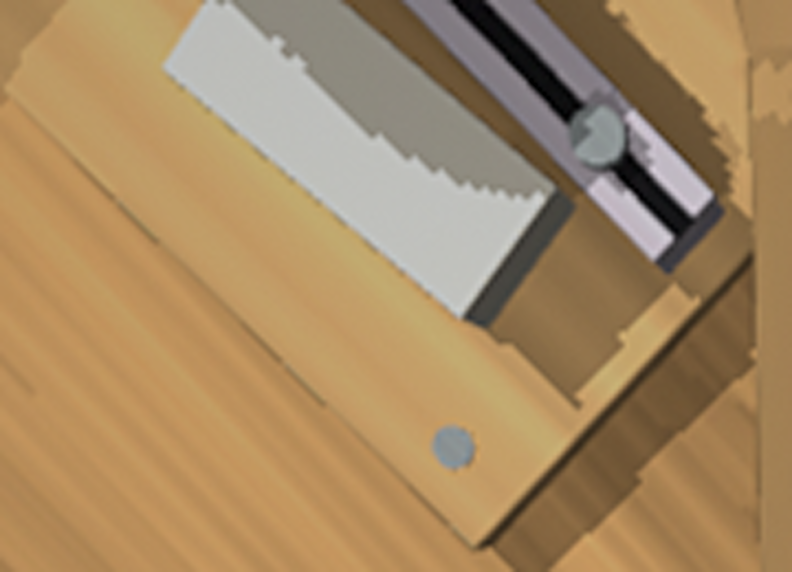

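The crop shows the blank's top corners at (464,319), (557,187) and (164,66). The board corner is at (477,546) with its front edge through (10,92). The fence's guiding top edge runs (658,268) to (408,0).

Run:
```python
from h import *
d=np.load("w2.npz");K=d["K"];T=d["T"]
f=lambda x,y,z:ray((70+x/4.4-.4,y/4.4-.4),K,T,z)[:2]
an=lambda v:np.degrees(np.arctan2(v[1],v[0]));N=np.linalg.norm
A,B,C=f(464,319,.04),f(557,187,.04),f(164,66,.04)
print("blank",A,B,C,"len",N(C-A),"wid",N(A-B),"ang",an(C-A),an(A-B)-90)
b0,b1=f(477,546,.015),f(10,92,.015);print("front",b0,an(b1-b0))
F0,F1=f(658,268,.039),f(408,0,.039);print("fence",F0,F1,an(F1-F0))
for th in(93.5,94,94.5):
    t=np.radians(th);ex=np.array([np.cos(t),np.sin(t)]);ey=np.array([-ex[1],ex[0]])
    print(th,"A rel fence",(A-F0)@ey,"B",(B-F0)@ey,"C",(C-F0)@ey,"front",(b0-F0)@ey,"A along from board end",(A-b0)@ex,"F0",(F0-b0)@ex,"B",(B-b0)@ex)
# stick line & notch side
S=[ray((q[0]/1.4286-.3,q[1]/1.4286-.3),K,T,.2512-.0075) for q in((343,20),(440,20),(347,255),(437,255))]
print(N(S[0]-S[1]),N(S[2]-S[3]),an(((S[0]+S[1])-(S[2]+S[3]))[:2]),(S[0]+S[1])/2,an(d["R"][:2,0]))
print((((S[0]+S[1])/2)[:2]-d["tcp"][:2])@d["R"][:2,:2])
```

```text
blank [ 0.60329545 -0.07002056] [ 0.63784839 -0.0638275 ] [0.59044059 0.00878417] len 0.07984630453354853 wid 0.03510355237453884 ang 99.26465942083043 -259.8385496421796
front [ 0.56586466 -0.10357438] 94.02698722272143
fence [ 0.64329328 -0.0902401 ] [ 0.63927597 -0.01599243] 93.0970777619596
93.5 A rel fence 0.03868885401203856 B 0.003822288425033528 C 0.04670882652851211 front 0.07809823708226814 A along from board end 0.031206143505986574 F0 0.008582501801095356 B 0.03527824290053332
94 A rel fence 0.03848995484658683 B 0.0035891815516428 C 0.04581636410384913 front 0.07817015884733852 A along from board end 0.030861047891331452 F0 0.007900647967466179 B 0.03462872791050948
94.5 A rel fence 0.038288124522053615 B 0.00335580134818084 C 0.0449204125856744 front 0.07823612765216463 A along from board end 0.030513602088396014 F0 0.0072181924689056955 B 0.0339765758087847
0.030691401733803404 0.03161067790679037 49.378842270230905 [ 0.67895241 -0.13048531  0.2437    ] 49.26536822820243
[0.11819702 0.0002943 ]
```

Call:
send_rows:
  steps:
    - [[-0.08,0.015,-0.05,0,0,0],[-0.18,0.04,-0.15,0,0,0],[-0.28,0.06,-0.25,0,0,0],[-0.36,0.073,-0.35,0,0,0],[-0.36,0.073,-0.45,0,0,0]]

```text
time: 4.25
tcp_pos: [0.4884, -0.2011, 0.1138]
ee_rot: [[0.657, 0.754, -0.003], [0.754, -0.657, -0.001], [-0.002, -0.002, -1.0]]
ft_force: [1.2, -0.8, -1.1]
grip_width: 0.211
finger_force: 30.0
```

Call:
send_rows:
  steps:
    - [[0,0,-0.08,0,0,0],[0,0,-0.15,0,0,0],[0,0,-0.21,0,0,0],[0,0,-0.233,0,0,0],[0,0,-0.233,0,0,0]]

```text
time: 4.75
tcp_pos: [0.4913, -0.2002, 0.0445]
ee_rot: [[0.656, 0.755, -0.002], [0.755, -0.656, 0.001], [-0.001, -0.002, -1.0]]
ft_force: [-0.7, 0.0, -0.9]
grip_width: 0.214
finger_force: 30.0
```

```bash
cat > look.py <<'E'
import sys
from bench import *
from h import *
o=get_obs();im=get_image("scene");n=sys.argv[1]
x0,y0,x1,y1=map(int,sys.argv[2:6]);p=im["pixels"][y0:y1,x0:x1,::-1];s=min(800/p.shape[1],600/p.shape[0])
cv2.imwrite(f"pics/{n}.png",cv2.resize(p,None,fx=s,fy=s,interpolation=cv2.INTER_CUBIC));np.savez(n+".npz",K=im["K"],T=im["cam_to_world"],s=s)
print(s,o["time"],o["tcp_pos"],o["ee_rot"].round(4),o["ft_force"],o["torque"])
E
python3 look.py s3 210 180 370 300
```

```text
5.0 4.75 [ 0.49129366 -0.20023428  0.04449094] [[ 6.556e-01  7.551e-01 -2.300e-03]
 [ 7.551e-01 -6.556e-01  6.000e-04]
 [-1.100e-03 -2.100e-03 -1.000e+00]] [-0.67728708  0.01894301 -0.85009567] [-0.07123192 -0.00488788 -0.00436889]
```

View pics/s3.png

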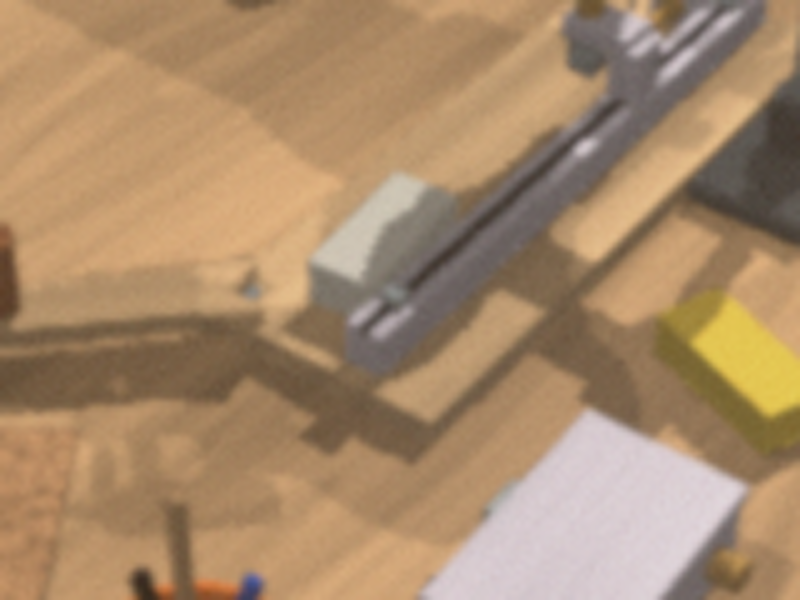

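The notch, at about (250,285) in the crop, faces the blank's infeed corner at (315,290). I'll approach along the stick.

Call:
send_rows:
  steps:
    - [[0.02,0.023,0.003,0,0,0],[0.04,0.046,0.003,0,0,0],[0.06,0.069,0.003,0,0,0],[0.08,0.09,0.003,0,0,0],[0.083,0.096,0.003,0,0,0]]

```text
time: 5.3
tcp_pos: [0.5184, -0.1694, 0.0465]
ee_rot: [[0.653, 0.757, 0.0], [0.757, -0.653, 0.0], [0.0, -0.0, -1.0]]
ft_force: [-1.4, 0.3, -0.3]
grip_width: 0.21
finger_force: 30.0
```

Call:
send_rows:
  steps:
    - [[0.002,0.002,0,0,0,0],[0.004,0.004,0,0,0,0],[0.006,0.007,0,0,0,0],[0.008,0.009,0,0,0,0],[0.009,0.0105,0,0,0,0]]

```text
time: 5.8
tcp_pos: [0.5198, -0.1679, 0.0463]
ee_rot: [[0.655, 0.756, -0.001], [0.756, -0.655, -0.0], [-0.001, -0.001, -1.0]]
ft_force: [-5.5, -3.4, 0.4]
grip_width: 0.212
finger_force: 30.1
```

Call:
send_rows:
  steps:
    - [[0,0.002,0,0,0,0],[0,0.004,0,0,0,0],[0,0.006,0,0,0,0],[0,0.008,0,0,0,0],[0,0.01,0,0,0,0]]

```text
time: 6.3
tcp_pos: [0.5193, -0.1652, 0.0461]
ee_rot: [[0.655, 0.756, -0.002], [0.756, -0.655, -0.001], [-0.002, -0.001, -1.0]]
ft_force: [-5.9, -3.4, -1.8]
grip_width: 0.212
finger_force: 30.0
```

```bash
python3 look.py s4 250 190 350 265
```

```text
8.0 6.3 [ 0.5193145  -0.16524287  0.04613801] [[ 6.551e-01  7.556e-01 -1.800e-03]
 [ 7.556e-01 -6.551e-01 -5.000e-04]
 [-1.600e-03 -1.000e-03 -1.000e+00]] [-5.9175211  -3.40252472 -1.76148155] [-1.06584855  1.52803671  0.3069416 ]
```

View pics/s4.png

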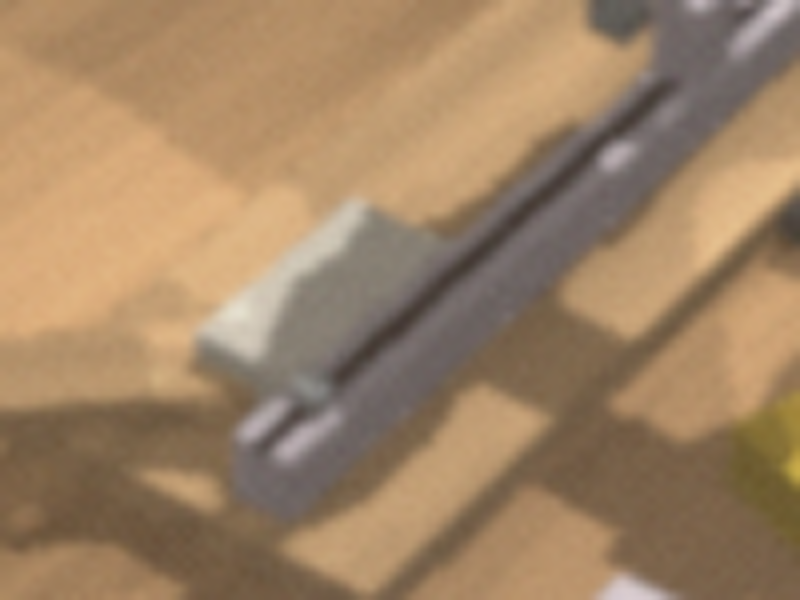

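The blank, with outer top edge (200,335)–(355,200), looks flush with the fence. I'll check its angle numerically.

Run:
```python
from h import *
d=np.load("s4.npz");K=d["K"];T=d["T"]
f=lambda x,y,z:ray((250+x/8-.45,190+y/8-.45),K,T,z)[:2]
an=lambda a,b:np.degrees(np.arctan2(*(b-a)[::-1]))
a,b=f(200,335,.04),f(355,200,.04);print(a,b,an(a,b),np.linalg.norm(a-b))
a,b=f(238,430,.039),f(655,70,.039);print(a,b,an(a,b))
```

```text
[ 0.6067027  -0.06214472] [0.59984911 0.01680908] 94.96113187536156 0.07925070056941963
[ 0.64188353 -0.08517495] [0.62867533 0.1337331 ] 93.4528555894221
```

Call:
send_rows:
  steps:
    - [[-0.001,0.013,0,0,0,0],[-0.002,0.027,0,0,0,0],[-0.003,0.04,0,0,0,0],[-0.004,0.053,0,0,0,0],[-0.005,0.067,0,0,0,0]]

```text
time: 6.85
tcp_pos: [0.5176, -0.1454, 0.0461]
ee_rot: [[0.655, 0.755, -0.002], [0.755, -0.655, -0.001], [-0.002, -0.001, -1.0]]
ft_force: [-6.8, -6.0, -0.3]
grip_width: 0.212
finger_force: 30.0
```

Call:
send_rows:
  steps:
    - [[-0.002,0.013,0,0,0,0],[-0.0035,0.027,0,0,0,0],[-0.005,0.04,0,0,0,0],[-0.006,0.053,0,0,0,0],[-0.007,0.067,0,0,0,0]]

```text
time: 7.35
tcp_pos: [0.5162, -0.1245, 0.0462]
ee_rot: [[0.655, 0.756, -0.001], [0.756, -0.655, -0.0], [-0.001, -0.001, -1.0]]
ft_force: [-4.0, -2.4, -2.1]
grip_width: 0.211
finger_force: 30.0
```

Run:
```python
from bench import *
from h import *
o=get_obs();im=get_image("top");p=im["pixels"][:,:,::-1];np.savez("t5.npz",K=im["K"],T=im["cam_to_world"])
cv2.imwrite("pics/t5.png",cv2.resize(p[175:235,170:320],None,fx=5.3,fy=5.3,interpolation=cv2.INTER_CUBIC));print(o["ft_force"],o["tcp_pos"])
```

```text
[-3.97882206 -2.37307853 -2.093261  ] [ 0.51615129 -0.12449724  0.04622791]
```

View pics/t5.png

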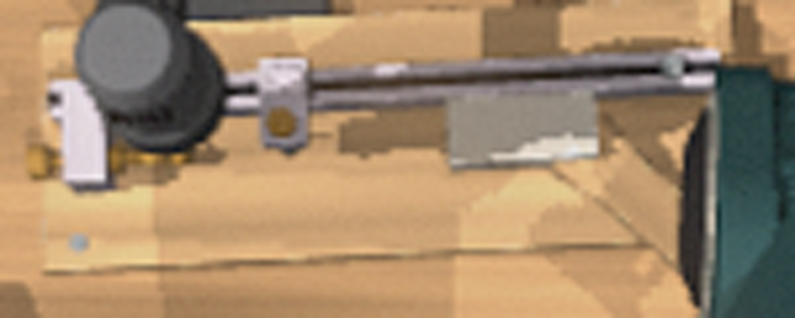

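The blank's outer edge, (452,166)–(597,157), is parallel to the fence and the board edge. I'll continue the feed.

Call:
send_rows:
  steps:
    - [[-0.001,0.013,0,0,0,0],[-0.002,0.027,0,0,0,0],[-0.003,0.04,0,0,0,0],[-0.004,0.053,0,0,0,0],[-0.005,0.067,0,0,0,0]]

```text
time: 7.9
tcp_pos: [0.5147, -0.1044, 0.0463]
ee_rot: [[0.655, 0.756, -0.001], [0.756, -0.655, -0.0], [-0.001, -0.001, -1.0]]
ft_force: [-5.2, -2.5, -2.5]
grip_width: 0.215
finger_force: 30.0
```

Call:
send_rows:
  steps:
    - [[-0.001,0.013,0,0,0,0],[-0.002,0.027,0,0,0,0],[-0.003,0.04,0,0,0,0],[-0.0045,0.053,0,0,0,0],[-0.0055,0.067,0,0,0,0]]

```text
time: 8.4
tcp_pos: [0.5133, -0.0841, 0.0463]
ee_rot: [[0.655, 0.756, -0.0], [0.756, -0.655, -0.0], [-0.0, -0.0, -1.0]]
ft_force: [-4.4, -3.4, -1.8]
grip_width: 0.209
finger_force: 30.0
```

Call:
send_rows:
  steps:
    - [[-0.001,0.013,0,0,0,0],[-0.002,0.027,0,0,0,0],[-0.003,0.04,0,0,0,0],[-0.004,0.053,0,0,0,0],[-0.005,0.067,0,0,0,0]]

```text
time: 8.9
tcp_pos: [0.5119, -0.0638, 0.0464]
ee_rot: [[0.655, 0.756, -0.0], [0.756, -0.655, -0.0], [-0.0, -0.0, -1.0]]
ft_force: [-4.5, -2.1, -1.2]
grip_width: 0.207
finger_force: 30.0
```

Call:
send_rows:
  steps:
    - [[-0.001,0.006,0,0,0,0],[-0.0015,0.013,0,0,0,0],[-0.0015,0.02,0,0,0,0],[-0.002,0.027,0,0,0,0],[-0.002,0.033,0,0,0,0]]

```text
time: 9.4
tcp_pos: [0.5113, -0.0541, 0.0464]
ee_rot: [[0.655, 0.756, -0.0], [0.756, -0.655, -0.0], [-0.0, -0.0, -1.0]]
ft_force: [-4.6, -3.1, -2.2]
grip_width: 0.213
finger_force: 30.0
```

Call:
send_rows:
  steps:
    - [[0,0.006,0,0,0,0],[-0.0005,0.013,0,0,0,0],[-0.001,0.02,0,0,0,0],[-0.0015,0.027,0,0,0,0],[-0.002,0.033,0,0,0,0]]

```text
time: 9.9
tcp_pos: [0.5102, -0.045, 0.0462]
ee_rot: [[0.655, 0.755, -0.001], [0.755, -0.655, -0.001], [-0.002, -0.001, -1.0]]
ft_force: [-7.2, -7.7, -1.2]
grip_width: 0.211
finger_force: 30.0
```

Call:
send_rows:
  steps:
    - [[0,0.005,0,0,0,0],[-0.0005,0.01,0,0,0,0],[-0.001,0.015,0,0,0,0],[-0.0015,0.02,0,0,0,0],[-0.002,0.025,0,0,0,0]]

```text
time: 10.4
tcp_pos: [0.5097, -0.0374, 0.0462]
ee_rot: [[0.655, 0.755, -0.001], [0.755, -0.655, -0.001], [-0.001, -0.0, -1.0]]
ft_force: [-5.5, -6.1, -2.5]
grip_width: 0.21
finger_force: 30.0
```

Call:
send_rows:
  steps:
    - [[0,0.005,0,0,0,0],[-0.001,0.01,0,0,0,0],[-0.0015,0.015,0,0,0,0],[-0.002,0.02,0,0,0,0],[-0.002,0.025,0,0,0,0]]

```text
time: 10.9
tcp_pos: [0.5092, -0.0298, 0.0463]
ee_rot: [[0.655, 0.756, -0.001], [0.756, -0.655, -0.001], [-0.001, -0.0, -1.0]]
ft_force: [-5.4, -5.9, -2.4]
grip_width: 0.213
finger_force: 30.0
```

Call:
send_rows:
  steps:
    - [[-0.001,0.006,0,0,0,0],[-0.001,0.013,0,0,0,0],[-0.0015,0.02,0,0,0,0],[-0.002,0.027,0,0,0,0],[-0.0025,0.033,0,0,0,0]]

```text
time: 11.4
tcp_pos: [0.5085, -0.0197, 0.0463]
ee_rot: [[0.655, 0.756, -0.001], [0.756, -0.655, -0.0], [-0.001, -0.0, -1.0]]
ft_force: [-5.4, -5.7, -1.7]
grip_width: 0.207
finger_force: 30.0
```

Call:
send_rows:
  steps:
    - [[0,0.006,0,0,0,0],[-0.0005,0.013,0,0,0,0],[-0.001,0.02,0,0,0,0],[-0.0015,0.027,0,0,0,0],[-0.0025,0.033,0,0,0,0]]

```text
time: 11.9
tcp_pos: [0.5078, -0.0098, 0.0463]
ee_rot: [[0.655, 0.756, -0.001], [0.756, -0.655, -0.0], [-0.001, -0.0, -1.0]]
ft_force: [-4.1, -4.0, -2.1]
grip_width: 0.211
finger_force: 30.0
```

Call:
send_rows:
  steps:
    - [[-0.001,0.004,0,0,0,0],[-0.001,0.008,0,0,0,0],[-0.0015,0.012,0,0,0,0],[-0.0015,0.016,0,0,0,0],[-0.001,0.02,0,0,0,0]]

```text
time: 12.4
tcp_pos: [0.5074, -0.0039, 0.0463]
ee_rot: [[0.655, 0.756, -0.001], [0.756, -0.655, -0.001], [-0.001, -0.0, -1.0]]
ft_force: [-6.0, -7.4, -1.0]
grip_width: 0.21
finger_force: 30.0
```

Call:
send_rows:
  steps:
    - [[0,0.002,0,0,0,0],[0,0.004,0,0,0,0],[-0.0005,0.006,0,0,0,0],[-0.0005,0.008,0,0,0,0],[-0.0005,0.008,0,0,0,0]]

```text
time: 12.9
tcp_pos: [0.5072, -0.0016, 0.0463]
ee_rot: [[0.655, 0.756, -0.001], [0.756, -0.655, -0.001], [-0.001, -0.0, -1.0]]
ft_force: [-5.2, -6.5, -2.4]
grip_width: 0.215
finger_force: 30.0
```

Still sliding freely.

Call:
send_rows:
  steps:
    - [[0,0.003,0,0,0,0],[0,0.006,0,0,0,0],[-0.0005,0.009,0,0,0,0],[-0.001,0.012,0,0,0,0],[-0.001,0.014,0,0,0,0]]

```text
time: 13.4
tcp_pos: [0.5069, 0.0026, 0.0463]
ee_rot: [[0.655, 0.756, -0.001], [0.756, -0.655, -0.001], [-0.001, -0.0, -1.0]]
ft_force: [-5.7, -6.3, -1.8]
grip_width: 0.212
finger_force: 30.0
```

Call:
send_rows:
  steps:
    - [[0,0.003,0,0,0,0],[-0.0005,0.006,0,0,0,0],[-0.0005,0.009,0,0,0,0],[-0.001,0.012,0,0,0,0],[-0.001,0.014,0,0,0,0]]

```text
time: 13.9
tcp_pos: [0.5067, 0.0068, 0.0463]
ee_rot: [[0.655, 0.756, -0.001], [0.756, -0.655, -0.001], [-0.001, -0.0, -1.0]]
ft_force: [-5.0, -7.4, -1.5]
grip_width: 0.207
finger_force: 30.0
```

Call:
send_rows:
  steps:
    - [[0,0.003,0,0,0,0],[-0.0005,0.006,0,0,0,0],[-0.0005,0.009,0,0,0,0],[-0.001,0.011,0,0,0,0],[-0.001,0.012,0,0,0,0]]

```text
time: 14.4
tcp_pos: [0.5064, 0.0105, 0.0463]
ee_rot: [[0.655, 0.756, -0.001], [0.756, -0.655, -0.001], [-0.001, -0.0, -1.0]]
ft_force: [-6.0, -6.1, -0.8]
grip_width: 0.21
finger_force: 30.0
```

Call:
send_rows:
  steps:
    - [[0,0.003,0,0,0,0],[-0.0005,0.006,0,0,0,0],[-0.001,0.009,0,0,0,0],[-0.001,0.012,0,0,0,0],[-0.0015,0.013,0,0,0,0]]

```text
time: 14.9
tcp_pos: [0.5059, 0.0142, 0.0463]
ee_rot: [[0.655, 0.755, -0.001], [0.755, -0.655, -0.001], [-0.001, -0.0, -1.0]]
ft_force: [-5.1, -8.4, -1.7]
grip_width: 0.21
finger_force: 30.0
```

Call:
send_rows:
  steps:
    - [[0,0.001,0,0,0,0],[0,0.002,0,0,0,0],[0,0.003,0,0,0,0],[0,0.004,0,0,0,0],[0,0.005,0,0,0,0]]

```text
time: 15.4
tcp_pos: [0.5056, 0.0147, 0.0463]
ee_rot: [[0.656, 0.755, -0.002], [0.755, -0.656, -0.002], [-0.002, -0.0, -1.0]]
ft_force: [-8.6, -13.8, 1.8]
grip_width: 0.209
finger_force: 30.0
```

The stop has been felt: about 7 N above the drag. I'll hold here.

Call:
send_rows:
  steps:
    - [[0,0,0,0,0,0],[0,0,0,0,0,0],[0,0,0,0,0,0],[0,0,0,0,0,0],[0,0,0,0,0,0]]

```text
time: 15.9
tcp_pos: [0.5056, 0.0146, 0.0463]
ee_rot: [[0.656, 0.755, -0.002], [0.755, -0.656, -0.002], [-0.002, -0.0, -1.0]]
ft_force: [-7.8, -13.3, 2.0]
grip_width: 0.212
finger_force: 30.0
```

Call:
send_rows:
  steps:
    - [[0,0,0,0,0,0],[0,0,0,0,0,0],[0,0,0,0,0,0],[0,0,0,0,0,0],[0,0,0,0,0,0]]

```text
time: 16.4
tcp_pos: [0.5056, 0.0147, 0.0463]
ee_rot: [[0.656, 0.755, -0.002], [0.755, -0.656, -0.002], [-0.002, -0.0, -1.0]]
ft_force: [-7.8, -12.8, 1.7]
grip_width: 0.211
finger_force: 30.0
```

Call:
send_rows:
  steps:
    - [[0,0,0,0,0,0],[0,0,0,0,0,0],[0,0,0,0,0,0],[0,0,0,0,0,0],[0,0,0,0,0,0]]

```text
time: 16.9
tcp_pos: [0.5056, 0.0146, 0.0462]
ee_rot: [[0.656, 0.755, -0.002], [0.755, -0.656, -0.002], [-0.002, -0.0, -1.0]]
ft_force: [-8.1, -13.5, 1.3]
grip_width: 0.205
finger_force: 30.0
```

Call:
send_rows:
  steps:
    - [[-0.01,-0.0115,0,0,0,0],[-0.03,-0.0345,0,0,0,0],[-0.07,-0.08,0,0,0,0],[-0.12,-0.138,0,0,0,0],[-0.17,-0.196,0,0,0,0]]

```text
time: 17.4
tcp_pos: [0.4542, -0.0435, 0.0465]
ee_rot: [[0.654, 0.756, 0.0], [0.756, -0.654, 0.0], [0.0, 0.0, -1.0]]
ft_force: [0.2, -1.1, -2.2]
grip_width: 0.212
finger_force: 30.0
```

Call:
send_rows:
  steps:
    - [[-0.03,-0.05,0.04,0,0,0],[-0.03,-0.13,0.1,0,0,-0.006],[-0.02,-0.24,0.15,0,0,-0.012],[-0.01,-0.36,0.18,0,0,-0.018],[0,-0.48,0.18,0,0,-0.022]]

```text
time: 17.9
tcp_pos: [0.4552, -0.1886, 0.1019]
ee_rot: [[0.754, 0.657, 0.003], [0.657, -0.754, -0.001], [0.001, 0.002, -1.0]]
ft_force: [0.2, 1.7, -1.2]
grip_width: 0.209
finger_force: 30.0
```

```bash
python3 - <<'E'
from bench import *
import numpy as np
o=get_obs();t=np.array([.4868,-.3835,.026]);print(o["tcp_pos"],(t-o["tcp_pos"])/.3,np.degrees(np.arctan2(*o["ee_rot"][1::-1,0])),o["grip_width"])
E
python3 look.py s6 300 150 380 210
```

```text
[ 0.4551795  -0.18863737  0.10193242] [ 0.10540167 -0.64954209 -0.25310808] 41.09763485911399 0.2090602635790591
10.0 17.9 [ 0.4551795  -0.18863737  0.10193242] [[ 0.7536  0.6573  0.0025]
 [ 0.6573 -0.7536 -0.001 ]
 [ 0.0012  0.0024 -1.    ]] [ 0.19521922  1.66856242 -1.19940483] [ 0.00134052  0.0075695  -0.03691818]
```

View pics/s6.png

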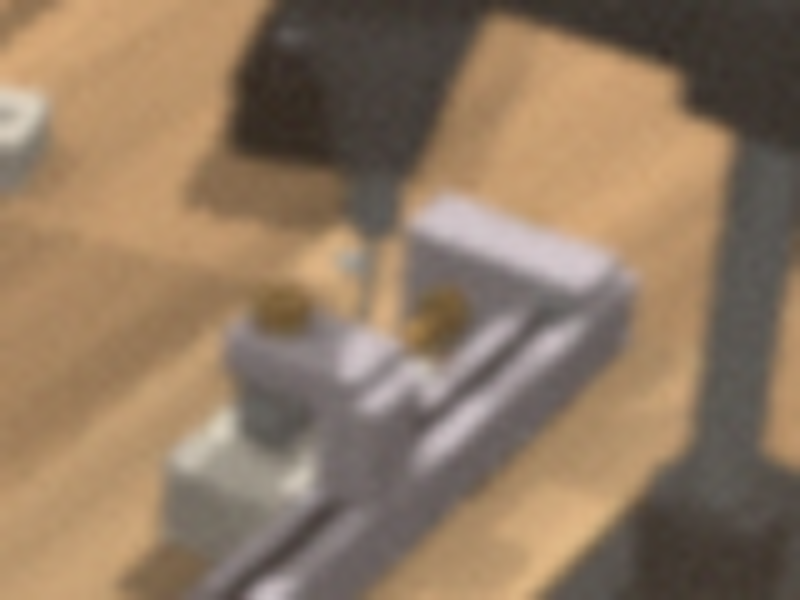

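The blank sits under the roller against the brass screw, at about (425,350). Now I'll put the stick back.

Call:
send_rows:
  steps:
    - [[0.02,-0.1,0,0,0,0],[0.04,-0.24,0,0,0,0],[0.07,-0.39,0,0,0,0],[0.09,-0.54,0,0,0,0],[0.105,-0.65,-0.02,0,0,0]]

```text
time: 18.45
tcp_pos: [0.4859, -0.3851, 0.095]
ee_rot: [[0.754, 0.657, 0.001], [0.657, -0.754, -0.001], [-0.0, 0.002, -1.0]]
ft_force: [0.0, 0.2, -1.1]
grip_width: 0.211
finger_force: 30.0
```

Call:
send_rows:
  steps:
    - [[0,0,-0.06,0,0,0],[0,0,-0.13,0,0,0],[0,0,-0.18,0,0,0],[0,0,-0.205,0,0,0],[0,0,-0.215,0,0,0]]

```text
time: 18.95
tcp_pos: [0.4861, -0.3811, 0.03]
ee_rot: [[0.752, 0.659, -0.001], [0.659, -0.752, 0.001], [-0.0, -0.002, -1.0]]
ft_force: [-16.2, 10.6, 39.3]
grip_width: 0.211
finger_force: 30.0
```

Call:
send_rows:
  steps:
    - [[0,0,0.004,0,0,0],[0,0,0.008,0,0,0],[0,0,0.008,0,0,0],[0,0,0.008,0,0,0],[0,0,0.008,0,0,0]]

```text
time: 19.45
tcp_pos: [0.4869, -0.3814, 0.0324]
ee_rot: [[0.752, 0.659, 0.0], [0.659, -0.752, -0.0], [-0.0, 0.0, -1.0]]
ft_force: [-1.2, 0.6, -0.5]
grip_width: 0.211
finger_force: 30.0
```

Call:
send_rows:
  steps:
    - [[0,0,-0.003,0,0,0],[0,0,-0.003,0,0,0],[0,0,-0.003,0,0,0],[0,0,-0.003,0,0,0],[0,0,-0.003,0,0,0]]

```text
time: 19.95
tcp_pos: [0.4868, -0.3814, 0.0314]
ee_rot: [[0.752, 0.659, -0.0], [0.659, -0.752, 0.0], [-0.0, -0.0, -1.0]]
ft_force: [-0.2, 0.1, -1.2]
grip_width: 0.21
finger_force: 30.0
```

Call:
send_rows:
  steps:
    - [[0,0,0,0,0,0],[0,0,0,0,0,0],[0,0,0,0,0,0],[0,0,0,0,0,0],[0,0,0,0,0,0]]
  jaw: 1

```text
time: 20.45
tcp_pos: [0.4868, -0.3814, 0.0315]
ee_rot: [[0.752, 0.659, -0.0], [0.659, -0.752, -0.0], [-0.0, -0.0, -1.0]]
ft_force: [-0.2, -0.2, 0.1]
grip_width: 0.603
finger_force: 0.0
```

Call:
send_rows:
  steps:
    - [[0,0,0,0,0,0],[0,0,0,0,0,0],[0,0,0,0,0,0],[0,0,0,0,0,0],[0,0,0,0,0,0]]

```text
time: 20.95
tcp_pos: [0.4869, -0.3814, 0.0314]
ee_rot: [[0.752, 0.659, -0.0], [0.659, -0.752, 0.0], [-0.0, -0.0, -1.0]]
ft_force: [-0.5, 0.4, 0.5]
grip_width: 0.993
finger_force: 0.0
```

Call:
send_rows:
  steps:
    - [[0,0,0.05,0,0,0],[0,0,0.12,0,0,0],[0,0,0.22,0,0,0],[0,0,0.33,0,0,0],[0,0,0.45,0,0,0]]

```text
time: 21.45
tcp_pos: [0.4866, -0.3812, 0.1686]
ee_rot: [[0.752, 0.659, -0.0], [0.659, -0.752, 0.0], [0.0, -0.0, -1.0]]
ft_force: [0.1, -0.3, 0.3]
grip_width: 1.002
finger_force: 0.0
```

Call:
send_rows:
  steps:
    - [[-0.1,0,0.1,0,0,0],[-0.2,0,0.1,0,0,0],[-0.2,0,0.1,0,0,0],[-0.2,0,0.1,0,0,0],[-0.2,0,0.1,0,0,0]]

```text
time: 21.95
tcp_pos: [0.4275, -0.3811, 0.1968]
ee_rot: [[0.752, 0.659, 0.0], [0.659, -0.752, 0.0], [0.0, 0.0, -1.0]]
ft_force: [0.7, 1.0, -0.4]
grip_width: 0.997
finger_force: 0.0
```

Run:
```python
from bench import *
from h import *
o=get_obs();p=get_image("scene")["pixels"][:,:,::-1];cv2.imwrite("pics/s7.png",cv2.resize(p[130:350,60:400],None,fx=2.3,fy=2.3,interpolation=cv2.INTER_CUBIC));print(o["time"],o["grip_width"],o["finger_force"],o["ft_force"])
```

```text
21.95 0.9970321552512188 0.0 [ 0.73173292  0.95461158 -0.39948805]
```

View pics/s7.png

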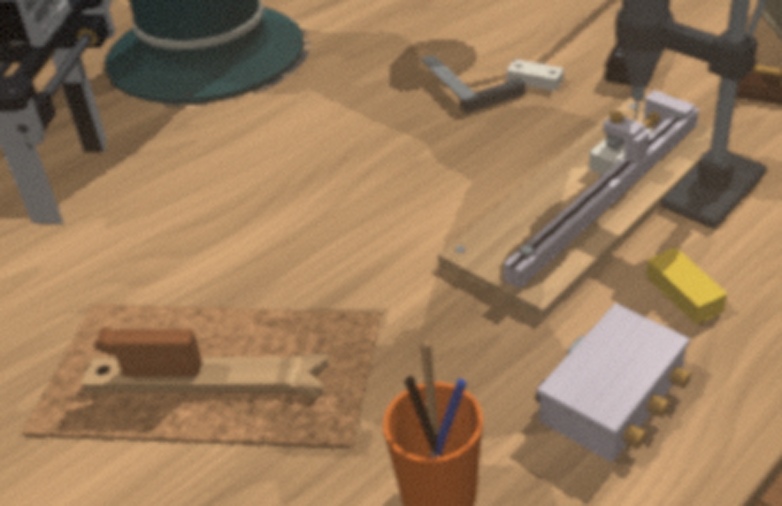

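The stick lies flat on the mat with its grip at (150,355), and the gripper is clear of it. The blank is home under the roller at (608,150), and the other things are where they were.

```bash
python3 -c "
from bench import *
print(hand_in())"
```

```text
the job is handed in; nothing more can be done
None
```

I handed the job in at about 22 s: the blank was squared, fed and held about 1.5 s against the stop screw, and the stick is back flat on the mat and released; no verdict was returned.

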